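Send the rusty bar down the tipping sorter into the scrap box

TASK

Put the rusty brown flat bar into the red scrap box by way of the tipping tray: lay the bar gently across the level tray (parallel to the black line), on the half next to the red box, and let go, so that its own weight tips the tray and it slides into the box and the tray swings back level. Leave the bright steel bar where it lies.

Things in the scene. Friction and masses are not known exactly. Their poses are not given: they have to be found in the camera images.
- bar_rusty: the rusty brown flat bar offcut, 44 x 161 x 12 mm (x, y, z: long along its own y), 0.3 kg, lying flat on the bench; origin at the centre of its underside
- bar_bright: bystander: a bright steel flat bar, 43 x 132 x 8 mm, long along its own y, lying flat on the bench; origin at the centre of its underside
- sorter: tipping sorter, fixed: grey stand, origin at the centre of its underside on the bench. Its bare metal tray tips about an axle along the sorter's x, 130 mm up, toward +y or -y. Level tray: slippery floor 135 mm up, 200 mm along y, ends open, 190 mm wide (x) between 13 mm side lips; black line over the axle. A bar laid across (long side along x), its middle 55 mm from the line, tips it
- tray (a joint): tilt of the tray in rad: 0 level (a keel weight brings it back there when empty), positive = the end toward the sorter's +y goes down, stops at -0.5 and +0.5. It swings lightly: about 0.1 N m tips it fully. The stand's cheeks beside it (x = 97 to 115 mm either side) reach 144 mm height
- box_red: red open scrap box, fixed, 210 x 130 x 60 mm (x, y, z), walls and floor 5 mm; origin at the centre of its underside on the bench. It stands at one end of the sorter, its centre 145 mm from the sorter's origin along the sorter's +y or -y, axes parallel to the sorter's; a like green box stands at the other end
Mind the look-alikes: they are no part of the job. Leave any purple look-alike of the bar_rusty alone.

How it is judged:
By the outcome, as a careful person would: the job done as asked, in the order asked, and still so for the second after the job is handed in, with the robot touching nothing.
It also fails if it takes over 38 s, if anything falls off the work surface, if the arm or the gripper's body presses on something with over 40 N, if the wrist force passes 120 N, or if a joint passes its speed limit or range.

ROBOT

A 6-joint arm with a two-finger parallel gripper is mounted at the origin on a cart in front of the work surface, level with it; the furniture and walls round the work are solid. World frame = base frame: x ahead of the robot, y to its left, z up, the work surface at z = 0. Lengths are in m, angles in rad, forces in N, time in s.
With the tool pointing down it reaches from about 0.35 to 0.975 m from the base axis. Payload 4.9 kg.
Tool frame: the origin (TCP) lies midway between the tips of the shut fingers; the grasp point (between the pads) lies behind it (robot.pinch_z is the z of the grasp point in the tool frame, in m); z points along the fingers, y is the line along which they close (so a half turn about z gives the same grasp; the last joint's range is limited). The gripper opens to 85 mm and grips with 20 to 120 N. Pads are 22 mm wide; open, the fingers measure 114 mm over their backs; the gripper's body (76 mm by 85 mm) begins 54 mm behind the grasp point. The pads swing forward as they close: fully open they stand 13 mm farther back than shut.
Start: joints at [-1.279, 0.053, 1.613, -0, 1.476, -0.119], TCP at [0.25, -0.573, 0.231] pointing down, gripper open.
Joint ranges: [-3.01, 3.01], [-1.01, 2.22], [0.06, 2.58], [-1.02, 4.17], [0.09, 2.62], [-3.14, 3.14]. Speed limits (rad/s): [2.57, 2.57, 3.14, 3.14, 3.14, 3.14].

INTERFACE

Orientations are given as a rotation vector (axis times angle).
In Python, from workcell import readout, capture, calibration, robot gives the robot as it stands.
- The arm moves only by the shell command python3 -m creep 'ROWS' [FORCE]. ROWS is JSON, one flat list of numbers, 7 for each row, row after row: the turn, a rotation vector about the tool's x, y, z scaled (see below), then the shift along the tool's x, y, z scaled (see below), then the closure, from 0 (fully open) to 1 (shut). A call has 1 to 12 rows; each row shifts and turns the commanded pose from where the row before left it, along the tool's axes as they then stand; what a row does not reach is not made up. The controller multiplies each number of a shift by 500 mm and each number of a turn by 0.5 rad. A row lasts 1/8 s, in which the tool goes at most 62.5 mm and 10.7 degrees, less where a joint would pass 70% of its speed; a pose out of reach is approached as far as the arm can. A call with a number of a shift or a turn outside -1 to 1 is refused whole. A call with a gripper value outside its range is refused whole. The fingers move at their own pace and stop on an object; FORCE is the grip in N (left out, the last holds). Time passes only in rows, so rows that do not move let the fingers close. It gives the time, the measured TCP pose, the force, the opening and the grip force at its end, in the units of the state.
- readout.state(): the state, without advancing time (a new reading comes with each control period).
- capture(name): name is "scene" or "top" or "wrist"; returns the picture (480x640x3 uint8, blue, green, red); there is no depth.
- calibration(name): a dict with "fov_y" (degrees; the focal length in pixels is half the picture's height over the tangent of half this angle, whatever the lens; pixels are square), "cx", "cy" (the principal point, pixels), "view" (4x4, takes a point from world to camera coordinates). Camera axes: x right, y up, looking along -z (the intrinsics and any distortion apply to the point x, -y, -z); pixel columns grow to the right and rows downward; lengths in m; the calibration is good to about 2 mm. The wrist camera is an equidistant fisheye: a pixel r from the principal point sees the ray r / f radians off the axis. A picture is of the moment at which its call begins: read the wrist's pose just before it. calibration takes no time and is no camera call; for the wrist camera it gives the pose at the moment of the call.
- robot.finish_job(): hands the job in; it is judged then, once.
The state is a dict: "t": time; "qpos": joint angles; "qvel": joint speeds; "joint_efforts": joint torques, N m; "eef_pos": TCP position; "orientation": TCP orientation; "wrist_force": force on the tool from outside, world axes, zero at the start; "moment": the same for the moment, N m; "width": opening from 0.0 (shut) to 1.0 (fully open); "grasp_force": force on a finger pad.
Only numpy, scipy, OpenCV 4.12 (cv2) and the standard library are available. Lean on these libraries where they do the work, as an engineer would, in place of code of your own. Each camera call takes 0.05 s, during which the arm holds its last target. There are 200 camera calls.

## Working session

There is one attempt and no reset: what is moved stays moved. The work goes in short steps, Python scripts to look and compute and a shell command to move; the robot and the scene stay as the last step left them, time stands still between calls to the robot, and variables do not carry over. Pictures are saved under pics/ and viewed, at most 10 in all, crops included, and the job is handed in when it is done.

```bash
mkdir -p pics; python3 - <<'E'
from workcell import readout, capture, calibration, robot
import cv2
for n in("scene","top"):
    cv2.imwrite(f"pics/{n}0.png",capture(n)); c=calibration(n); print(n,c)
s=readout.state();print(s['t'],s['eef_pos'],s['orientation'],s['width'],robot.pinch_z)
E
```

```text
scene {'fov_y': 44.25559196199235, 'cx': 332.39213125851154, 'cy': 240.36969168163253, 'view': array([[-0.5457523 , -0.83775254, -0.01803055,  0.32511266],
       [ 0.51564465, -0.3527212 ,  0.78083183, -0.32408067],
       [-0.66050361,  0.41684341,  0.62448102, -1.10839833],
       [ 0.        ,  0.        ,  0.        ,  1.        ]])}
top {'fov_y': 49.31908489132436, 'cx': 328.4742683524937, 'cy': 238.87477286804497, 'view': array([[-0.02690119, -0.99962418,  0.0052749 ,  0.03810753],
       [ 0.99292943, -0.02610997,  0.11579902, -0.54754023],
       [-0.11561778,  0.00835274,  0.99325866, -1.20753328],
       [ 0.        ,  0.        ,  0.        ,  1.        ]])}
0.1 [ 0.24944034 -0.57243673  0.23015551] [-3.07367500e+00 -6.40412053e-01  2.84405113e-04] 1.0015655676089603 -0.0187
```

View pics/top0.png

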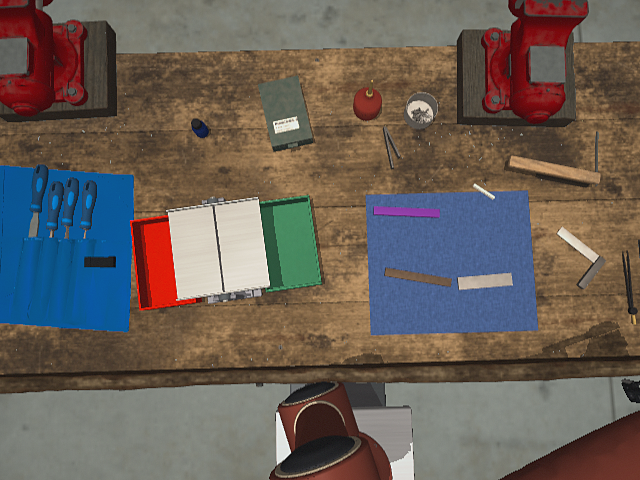

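View pics/scene0.png

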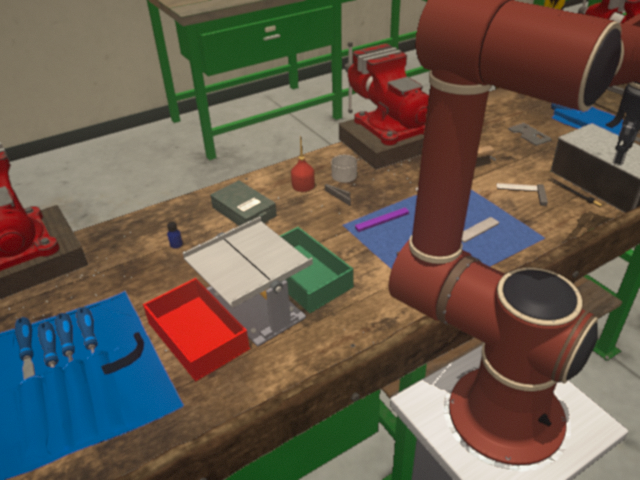

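The top view shows, as candidates for the rusty bar: the brown bar at (417,277), the purple look-alike at (406,212), the bright bar at (485,281) and a wooden strip at (553,170). By its description I choose (417,277). The red box is at the left (165,262), the tray in the middle (218,250) and the green box at the right.

```bash
cat > h.py <<'E'
import numpy as np, cv2
from workcell import readout, capture, calibration, robot
from scipy.spatial.transform import Rotation as R
def ray(name,uv,c=None):
    c=c or calibration(name); f=240/np.tan(np.radians(c['fov_y']/2)); V=c['view']
    x,y=(uv[0]-c['cx'])/f,(uv[1]-c['cy'])/f
    if name=='wrist':
        r=np.hypot(x,y); k=np.sin(r)/r if r>0 else 1; d=np.array([x*k,-y*k,-np.cos(r)])
    else: d=np.array([x,-y,-1])
    return -V[:3,:3].T@V[:3,3], V[:3,:3].T@d
def onz(name,uv,z,c=None):
    o,d=ray(name,uv,c); return o+d*(z-o[2])/d[2]
E
python3 - <<'E'
from h import *
im=cv2.imread('pics/top0.png')
cv2.imwrite('pics/crop.png',cv2.resize(im[190:310,360:540],None,fx=4,fy=4,interpolation=cv2.INTER_NEAREST))
hsv=cv2.cvtColor(im,cv2.COLOR_BGR2HSV)
def rect(m,off,z,t):
    cs=cv2.findContours(m.astype(np.uint8),0,1)[0]; c=max(cs,key=cv2.contourArea)
    b=cv2.boxPoints(cv2.minAreaRect(c))+np.array(off)
    P=np.array([onz('top',p,z)[:2] for p in b]); e=[P[1]-P[0],P[2]-P[1]]
    print(t,b.round(1).tolist(),'ctr',P.mean(0).round(4),[ (round(np.linalg.norm(v),4),round(np.degrees(np.arctan2(v[1],v[0])),1)) for v in e])
    print(P.round(4).tolist())
h=hsv[255:300,375:456]; rect((h[...,0]<25)|(h[...,0]>150),(375,255),.012,'rusty')
h=hsv[255:300,452:525]; rect((h[...,1]<60)&(h[...,2]>120),(452,255),.008,'bright')
h=hsv[190:310,150:285]; rect((h[...,1]<50)&(h[...,2]>150),(150,190),.14,'tray')
h=hsv[190:320,120:340]; rect((h[...,0]<5)&(h[...,1]>200),(120,190),.06,'red')
E
```

```text
rusty [[383.9, 275.5], [385.3, 267.4], [451.3, 278.2], [450.0, 286.3]] ctr [ 0.4537 -0.1871] [(np.float64(0.0197), np.float64(-11.6)), (np.float64(0.1597), np.float64(-100.9))]
[[0.4591, -0.1068], [0.4784, -0.1107], [0.4483, -0.2676], [0.4291, -0.2634]]
bright [[457.4, 276.8], [511.3, 272.1], [512.4, 285.1], [458.5, 289.8]] ctr [ 0.4398 -0.3489] [(np.float64(0.1306), np.float64(-86.6)), (np.float64(0.0313), np.float64(-178.9))]
[[0.4515, -0.2833], [0.4593, -0.4137], [0.428, -0.4143], [0.4203, -0.2843]]
tray [[165.5, 206.9], [259.5, 196.4], [270.4, 293.8], [176.5, 304.4]] ctr [0.5182 0.263 ] [(np.float64(0.2051), np.float64(-85.0)), (np.float64(0.213), np.float64(-174.4))]
[[0.6149, 0.3766], [0.633, 0.1723], [0.421, 0.1515], [0.404, 0.3515]]
red [[126.4, 220.5], [188.7, 211.6], [201.5, 301.8], [139.2, 310.7]] ctr [0.5045 0.4036] [(np.float64(0.1453), np.float64(-83.2)), (np.float64(0.2113), np.float64(-171.8))]
[[0.6003, 0.4915], [0.6174, 0.3473], [0.4083, 0.3171], [0.392, 0.4586]]
```

View pics/crop.png

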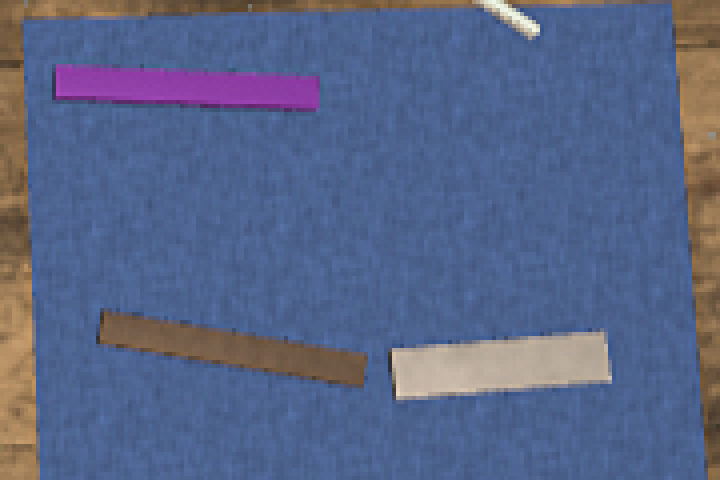

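The crop shows the plain brown bar at lower left (measured about 160 x 20 mm), the purple look-alike above it and the bright bar to its right. The brown one is the job.

```bash
python3 - <<'E'
from h import *
im=cv2.imread('pics/top0.png'); g=im.max(2)
sub=g[215:285,205:235]; ys,xs=np.where(sub<90)
vx,vy,x0,y0=cv2.fitLine(np.c_[xs+205.,ys+215.].astype(np.float32),2,0,.01,.01).ravel()
# extents of line along column profile
col=[(y,int(g[y,int(round(x0+(y-y0)*vx/vy))])) for y in list(range(198,214))+list(range(284,304))]
print(len(xs),vx,vy,x0,y0,col)
at=lambda y:onz('top',(x0+(y-y0)*vx/vy,y),.136)
a,b=at(215),at(285); print(a,b,np.degrees(np.arctan2(*(a-b)[1::-1])), )
# tray ends along y: bright rows
for y in (225,250,275):
    r=np.where((im[y,140:290].min(1)>150))[0]+140; print(y,r.min(),r.max(),onz('top',(r.min(),y),.135)[:2],onz('top',(r.max(),y),.135)[:2])
hsv=cv2.cvtColor(im,cv2.COLOR_BGR2HSV)
for nm,m in(('red',((hsv[...,0]<5)&(hsv[...,1]>200))),('green',((hsv[...,0]>60)&(hsv[...,0]<85)&(hsv[...,1]>100)))):
    m=m.astype(np.uint8); m[:190]=0;m[320:]=0;m[:,340:]=0;m[:,:120]=0
    c=max(cv2.findContours(m,0,1)[0],key=cv2.contourArea); print(nm,cv2.approxPolyDP(c,4,True).reshape(-1,2).tolist())
E
```

```text
116 0.117176086 0.99311113 218.1293 247.0431 [(198, 156), (199, 99), (200, 102), (201, 101), (202, 88), (203, 217), (204, 163), (205, 74), (206, 64), (207, 41), (208, 83), (209, 75), (210, 48), (211, 45), (212, 49), (213, 47), (284, 48), (285, 58), (286, 58), (287, 57), (288, 59), (289, 60), (290, 51), (291, 65), (292, 205), (293, 163), (294, 81), (295, 106), (296, 106), (297, 103), (298, 101), (299, 106), (300, 200), (301, 184), (302, 124), (303, 133)]
[0.59510728 0.27156987 0.136     ] [0.44260363 0.25412983 0.136     ] 6.5238980155794914
225 170 261 [0.57576541 0.36812458] [0.57059463 0.17041539]
250 172 264 [0.52101698 0.36336317] [0.51576727 0.16458177]
275 175 268 [0.46681377 0.35650731] [0.46148534 0.15666142]
red [[167, 215], [130, 221], [139, 309], [201, 301], [175, 300]]
green [[308, 195], [259, 202], [271, 285], [266, 291], [321, 284]]
```

```bash
python3 -m creep '[0,0,0,0.09,-0.072,0,0, 0,0,0,0.1,-0.08,0,0, 0,0,0,0.1,-0.08,0,0, 0,0,0,0.1,-0.08,0,0, 0,0,0,0.1,-0.08,0,0, 0,0,0,0.1,-0.08,0,0, 0,0,0,0.09,-0.072,0,0, 0,0,-0.37,0,0,0.02,0, 0,0,-0.37,0,0,0.02,0, 0,0,-0.37,0,0,0.02,0, 0,0,-0.37,0,0,0.02,0, 0,0,-0.37,0,0,0,0]' 40
python3 - <<'E'
from h import *
s=readout.state(); c=calibration('wrist'); im=capture('wrist'); cv2.imwrite('pics/w1.png',im)
print(s['t'],s['eef_pos'],R.from_rotvec(s['orientation']).as_matrix().round(3).tolist(),s['qpos'])
import pickle; pickle.dump(c,open('w1.pkl','wb'))
E
```

```text
t: 1.6
eef_pos: [0.4482, -0.194, 0.1895]
orientation: [-2.458, -1.952, 0.002]
wrist_force: [-1.0, -0.2, -0.1]
width: 0.999
grasp_force: 0.0
1.6 [ 0.44820782 -0.19401045  0.18952192] [[0.227, 0.974, -0.003], [0.974, -0.227, 0.002], [0.001, -0.003, -1.0]] [-5.61017872e-01 -2.52084898e-01  1.96632348e+00 -1.13770608e-05
  1.43048414e+00 -3.32232078e-01]
```

View pics/w1.png

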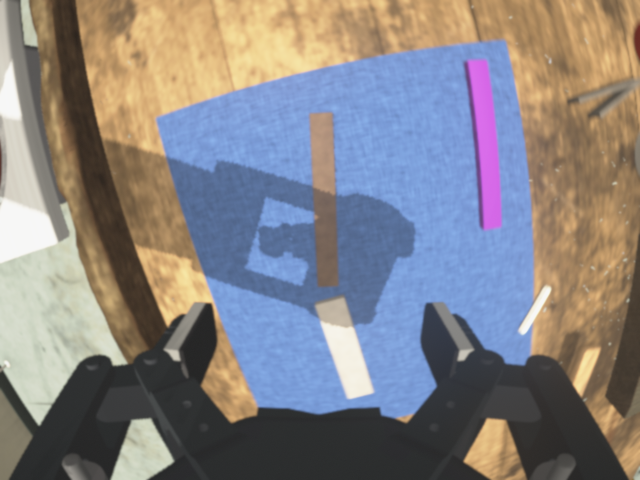

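The wrist view shows the rusty bar from (322,113) to (328,287), about 22 px wide. The bright bar is just behind its near end, at (345,348), and the purple one is off to the right.

```bash
python3 - <<'E'
from h import *
import pickle; c=pickle.load(open('w1.pkl','rb')); im=cv2.imread('pics/w1.png')
lab=cv2.cvtColor(im,cv2.COLOR_BGR2HSV); roi=lab[95:310,295:355]
m=((roi[...,0]<22)&(roi[...,1]>60)).astype(np.uint8); m=cv2.morphologyEx(m,cv2.MORPH_OPEN,np.ones((3,3)))
k=max(cv2.findContours(m,0,1)[0],key=cv2.contourArea).reshape(-1,2)+[295,95]
P=np.array([onz('wrist',p,.012,c)[:2] for p in k],np.float32)
r=cv2.minAreaRect(P*1000);b=cv2.boxPoints(r); print(r,b.round(1).tolist())
ce=np.array(r[0])/1000; e=max((b[1]-b[0],b[2]-b[1]),key=np.linalg.norm); a=np.degrees(np.arctan2(e[1],e[0])); print(ce,a)
s=readout.state(); M=R.from_rotvec(s['orientation']).as_matrix(); d=np.r_[ce,.003]-s['eef_pos']; print('tool shift/0.5',M.T@d/.5,'closing yaw',np.degrees(np.arctan2(M[1,1],M[0,1])))
E
```

```text
((463.41619873046875, -145.63555908203125), (70.95899200439453, 17.390457153320312), 79.21430206298828) [[448.20001220703125, -178.89999389648438], [465.29998779296875, -182.10000610351562], [478.6000061035156, -112.4000015258789], [461.5, -109.19999694824219]]
[ 0.4634162  -0.14563556] 79.214294
tool shift/0.5 [0.10107479 0.00815548 0.37425303] closing yaw -12.904177941896327
```

```bash
python3 - <<'E'
from h import *
import pickle; c=pickle.load(open('w1.pkl','rb'))
P=np.array([onz('wrist',p,.012,c)[:2] for p in [(310.5,113),(332,113),(338.5,286),(316.5,287.5)]]); print(P.round(4).tolist())
ce=P.mean(0); e=P[:2].mean(0)-P[2:].mean(0); print(ce,np.linalg.norm(e),np.degrees(np.arctan2(e[1],e[0])))
s=readout.state(); M=R.from_rotvec(s['orientation']).as_matrix(); print(M.T@(np.r_[ce,.003]-s['eef_pos'])/.5)
E
```

```text
[[0.4617, -0.1081], [0.4794, -0.1122], [0.4508, -0.2683], [0.4302, -0.2651]]
[ 0.45554794 -0.18841025] 0.15936252910716175 79.12853405966814
[0.01417169 0.01192137 0.37418308]
```

```bash
python3 -m creep '[0,0,-0.07,0.014,0.012,0.08,0, 0,0,0,0,0,0.11,0, 0,0,0,0,0,0.1,0, 0,0,0,0,0,0.05,0, 0,0,0,0,0,0.02,0, 0,0,0,0,0,0.01,0, 0,0,0,0,0,0,0]'
python3 - <<'E'
from h import *
s=readout.state(); M=R.from_rotvec(s['orientation']).as_matrix(); print(M.T@(np.r_[.4555,-.1882,.003]-s['eef_pos'])/.5,np.degrees(np.arctan2(M[1,1],M[0,1])))
cv2.imwrite('pics/w2.png',capture('wrist'))
E
```

```text
t: 2.52
eef_pos: [0.4573, -0.1896, 0.0073]
orientation: [2.431, 1.987, 0.001]
wrist_force: [0.2, -0.2, -0.8]
width: 0.999
grasp_force: 0.0
[ 0.00211131 -0.00408506  0.00849676] -11.4876080170893
```

View pics/w2.png

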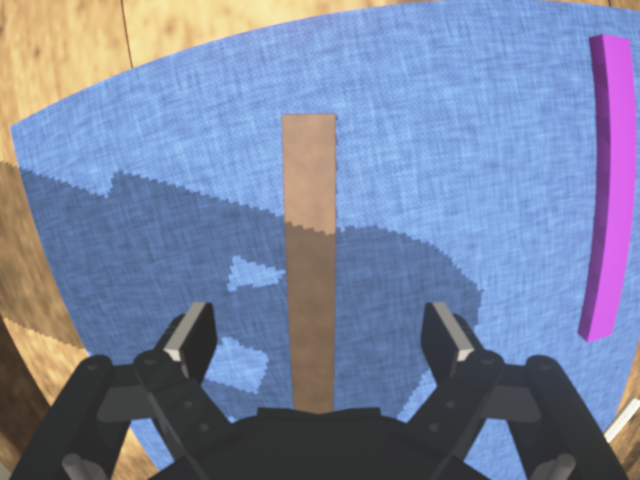

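The bar runs vertically at columns 283–336, between the fingers (215 and 425). Correct 2 mm, go down a little and close.

```bash
python3 -m creep '[0,0,0,0.002,-0.004,0.008,0, 0,0,0,0,0,0,0.5, 0,0,0,0,0,0,1, 0,0,0,0,0,0,1, 0,0,0,0,0,0,1, 0,0,0,0,0,0,1, 0,0,0,0,0,0,1, 0,0,0,0,0,0,1]' 40
```

```text
t: 3.58
eef_pos: [0.455, -0.188, 0.0026]
orientation: [2.432, 1.988, 0.0]
wrist_force: [-1.5, -0.1, 3.1]
width: 0.216
grasp_force: 40.1
```

```bash
python3 -m creep '[0,0,0,0,0,-0.04,1, 0,0,0,0,0,-0.1,1, 0,0,0,0,0,-0.12,1, 0,0,0,0,0,-0.12,1, 0,0,0.36,0,0,-0.08,1, 0,0,0.36,0,0,-0.03,1, 0,0,0.36,0,0,0,1, 0,0,0.36,0,0,0,1, 0,0,0.36,0,0,0,1, 0,0,0.36,0,0,0,1, 0,0,0.36,0,0,0,1]'
python3 - <<'E'
from h import *
s=readout.state(); M=R.from_rotvec(s['orientation']).as_matrix(); print(M.T@(np.r_[.5165,.320,.24]-s['eef_pos'])/.5,np.degrees(np.arctan2(M[1,0],M[0,0])),s['width'])
cv2.imwrite('pics/w3.png',capture('wrist'))
E
```

```text
t: 4.95
eef_pos: [0.4542, -0.1874, 0.2456]
orientation: [-3.136, -0.165, 0.003]
wrist_force: [-0.4, 0.3, -3.1]
width: 0.222
grasp_force: 39.7
[ 0.23013779 -0.99617448  0.01246249] 6.008470578933352 0.22182959715024633
```

View pics/w3.png

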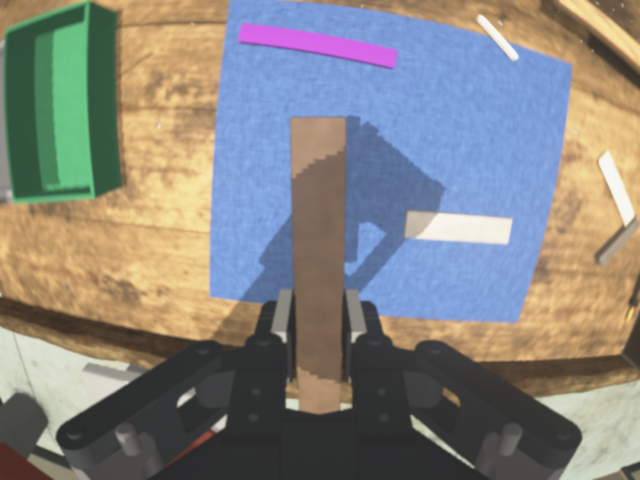

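The bar is held centrally and straight between the pads, and the bright bar is undisturbed at (458,228). Next is the move over the tray.

```bash
python3 -m creep '[0,0,0,0.01,-0.05,0,1, 0,0,0,0.023,-0.1,0,1, 0,0,0,0.025,-0.11,0,1, 0,0,0,0.025,-0.11,0,1, 0,0,0,0.025,-0.11,0,1, 0,0,0,0.025,-0.11,0,1, 0,0,0,0.025,-0.11,0,1, 0,0,0,0.025,-0.11,0,1, 0,0,0,0.025,-0.1,0,1, 0,0,0,0.015,-0.06,0,1, 0,0,0,0.006,-0.026,0.01,1, 0,0,0,0,0,0,1]'
python3 - <<'E'
from h import *
s=readout.state(); M=R.from_rotvec(s['orientation']).as_matrix(); print(M.T@(np.r_[.5165,.320,.139]-s['eef_pos'])/.5,np.degrees(np.arctan2(M[1,0],M[0,0])),s['width'],s['qpos'])
cv2.imwrite('pics/w4.png',capture('wrist'))
E
```

```text
t: 6.5
eef_pos: [0.5128, 0.3195, 0.2404]
orientation: [3.135, 0.177, -0.004]
wrist_force: [0.5, 0.2, -2.6]
width: 0.217
grasp_force: 39.9
[ 0.00797644 -0.00042322  0.2028687 ] 6.447335321390529 0.2167201794549573 [ 4.34276323e-01  8.07813744e-04  1.65052446e+00 -4.29430023e-04
  1.49346842e+00  1.89257722e+00]
```

View pics/w4.png

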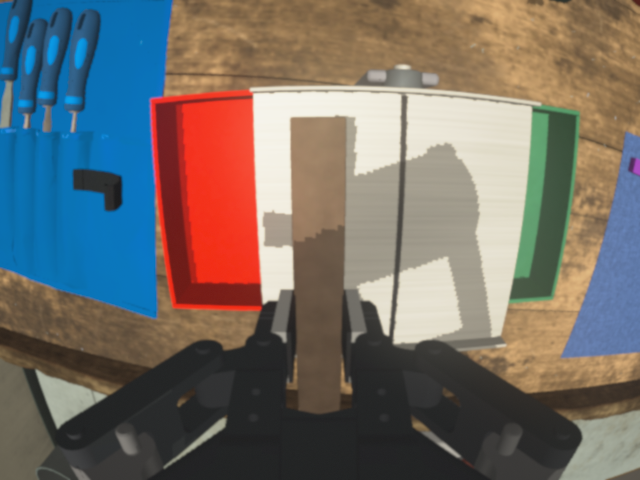

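The bar hovers over the red half of the tray, parallel to the black line (404,96)–(392,340). The red box is at left.

```bash
python3 - <<'E'
from h import *
a=onz('wrist',(404,97),.135);b=onz('wrist',(392,338),.135); print(a,b,(a+b)/2,np.linalg.norm(a-b),np.degrees(np.arctan2(*(a-b)[1::-1])))
m=(a+b)/2; t=m[:2]+.055*np.array([-.1136,.9935]); s=readout.state(); M=R.from_rotvec(s['orientation']).as_matrix(); print(t, M.T@(np.r_[t,.139]-s['eef_pos'])/.5)
E
```

```text
[0.61621462 0.27300293 0.135     ] [0.43522691 0.25075488 0.135     ] [0.52572077 0.26187891 0.135     ] 0.18235000851274077 7.007968626064248
[0.51947277 0.31652141] [0.01261468 0.00591142 0.20404083]
```

```bash
python3 -m creep '[0,0,0,0.01,0.002,0.05,1, 0,0,0,0,0,0.07,1, 0,0,0,0,0,0.04,1, 0,0,0,0,0,0.02,1, 0,0,0,0,0,0.014,1, 0,0,0,0,0,0,1, 0,0,0,0,0,0,1]'
python3 - <<'E'
from h import *
s=readout.state(); M=R.from_rotvec(s['orientation']).as_matrix(); print(s['eef_pos'],s['wrist_force'],M.T@(np.r_[.517,.319,.139]-s['eef_pos'])/.5,np.degrees(np.arctan2(M[1,0],M[0,0])))
E
```

```text
t: 7.42
eef_pos: [0.5193, 0.3197, 0.1465]
orientation: [-3.136, -0.174, -0.003]
wrist_force: [0.4, -0.1, -2.2]
width: 0.217
grasp_force: 39.8
[0.51925501 0.3196783  0.14650078] [ 0.37709459 -0.12242924 -2.24086709] [-0.00465998  0.00085788  0.01499254] 6.356933545591134
```

```bash
python3 -m creep '[0,0,0,-0.002,0,0.006,1, 0,0,0,0,0,0.005,1, 0,0,0,0,0,0.003,1, 0,0,0,0,0,0,1, 0,0,0,0,0,0,1]'
python3 - <<'E'
from h import *
im=capture('scene'); cv2.imwrite('pics/s2.png',cv2.resize(im[180:400,120:380],None,fx=2.5,fy=2.5)); s=readout.state(); print(s['eef_pos'],s['wrist_force'],s['moment'])
E
```

```text
t: 8.05
eef_pos: [0.5177, 0.3192, 0.1383]
orientation: [-3.137, -0.174, -0.0]
wrist_force: [-0.4, 0.4, -2.5]
width: 0.218
grasp_force: 39.9
[0.51771091 0.31924386 0.13839087] [-0.53613034  0.12300724 -2.47814124] [ 0.05898407 -0.04058843  0.01514063]
```

View pics/s2.png

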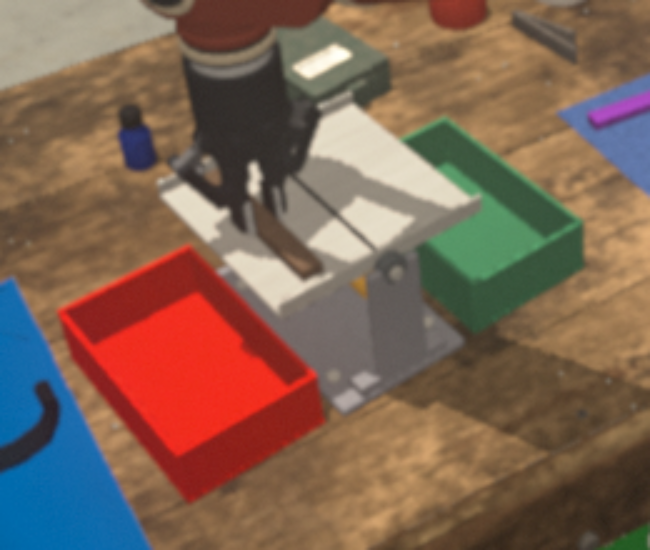

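The tray is level and the bar sits just above its floor on the red half, between the lips. Now release and lift clear.

```bash
python3 -m creep '[0,0,0,0,0,0.001,0, 0,0,0,0,0,-0.03,0, 0,0,0,0,0,-0.1,0, 0,0,0,0,0,-0.12,0, 0,0,0,0,0,-0.1,0, 0,0,0,0,0,-0.05,0, 0,0,0,0,0,0,0, 0,0,0,0,0,0,0, 0,0,0,0,0,0,0, 0,0,0,0,0,0,0, 0,0,0,0,0,0,0, 0,0,0,0,0,0,0]'
python3 - <<'E'
from h import *
im=capture('scene'); cv2.imwrite('pics/s3.png',cv2.resize(im[180:400,120:380],None,fx=2.5,fy=2.5))
E
```

```text
t: 9.6
eef_pos: [0.5176, 0.3192, 0.3376]
orientation: [3.137, 0.174, -0.001]
wrist_force: [-0.2, 1.5, 0.2]
width: 1.001
grasp_force: 0.0
```

View pics/s3.png

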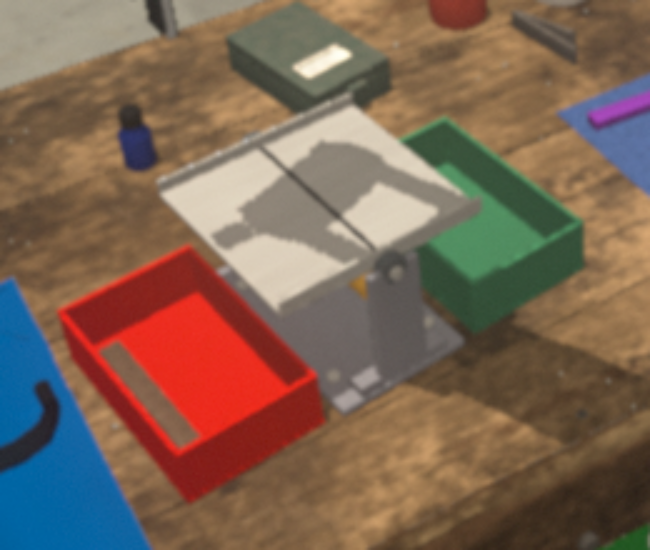

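The bar lies flat in the red box at crop pixel (150,390), and the tray is back level and empty. The gripper is clear above.

```bash
python3 -m creep '[0,0,0,0,0,0,0, 0,0,0,0,0,0,0, 0,0,0,0,0,0,0, 0,0,0,0,0,0,0]'; python3 -c "
from workcell import robot
print(robot.finish_job())"
```

```text
t: 10.15
eef_pos: [0.5176, 0.3192, 0.3378]
orientation: [3.137, 0.174, -0.0]
wrist_force: [-0.3, 0.9, 0.8]
width: 0.999
grasp_force: 0.0
the job is handed in; nothing more can be done
None
```

The rusty bar slid off the tipping tray into the red box, the tray swung back level, and the bright bar was not touched; I handed the job in at about 10 s.

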